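# Release the lens carrier and dust-cover the cells

### The arm

A 6-joint arm with a two-finger parallel gripper is mounted at the origin on the work surface. World frame = base frame: x ahead of the robot, y to its left, z up, the work surface at z = 0. Lengths are in mm, angles in rad, forces in N, time in s.
With the tool pointing down it reaches from about 275 to 825 mm from the base axis. Payload 4.9 kg.
Tool frame: the origin (TCP) lies between the finger pads; the fingertips stand 17 mm ahead of it and the grasp point (between the pads) lies 2 mm behind it; z points along the fingers, y is the line along which they close (so a half turn about z gives the same grasp; the last joint's range is limited). The gripper opens to 85 mm and grips with 20 to 120 N. Pads are 22 mm wide; open, the fingers measure 114 mm over their backs; the gripper's body (76 mm by 85 mm) begins 54 mm behind the grasp point. The pads swing forward as they close: fully open they stand 13 mm farther back than shut.
Start: joints at [0.996, 0.326, -0.193, 1.052, 0, 1.437], TCP at [234.662, 497.446, 248.281] pointing down, gripper open.
Joint ranges: [-2.65, 2.65], [-0.97, 1.79], [-1.3, 1.35], [-1.93, 2.1], [-1.47, 1.37], [-3.14, 3.14]. Speed limits (rad/s): [2.57, 2.57, 3.14, 3.14, 3.14, 3.14].

### API

Orientations are given as [roll, pitch, yaw] about the fixed x, y, z axes, in that order (R = Rz(yaw) Ry(pitch) Rx(roll)).
In Python, from bench import move_ptp, movel, move_j, grip, dwell, solve_ik, capture, camera_model, IKError, sign_off, spot_in, regions_of, place_of, read_t, read_qpos, read_joint_velocities, read_effort, read_tcp_pos, read_orientation, read_contact_force, read_wrist_torque, read_opening, read_gripper_force gives the robot as it stands. Calls block until the motion is done:
- move_ptp(position, orientation): joint-space move of the TCP to a pose.
- movel(position, rot=None, max_speed=150, threshold=None): straight line of the TCP; rot=None keeps the orientation; max_speed is the mean speed in mm/s. With threshold (N) it stops when the force on the tool has changed by that much, and returns True; else False.
- move_j(angles): joint-space move.
- grip(opening, effort=None): opening from 0.0 (shut) to 1.0 (fully open); effort is the grip in N (None keeps the last); returns when the fingers have stopped.
- dwell(seconds).
- solve_ik(position, orientation): joint angles nearest the present ones, or None.
- capture(name): name is "scene" or "top" or "wrist"; returns (picture, depth): 480x640x3 uint8, blue, green, red; 480x640 float32, mm along the optical axis (not along the pixel's ray), 0 where there is no reading.
- camera_model(name): a dict with "K" (3x3 intrinsics, pixels), "k1" (the pictures are not rectified: a ray, as slopes to the right and down, at radius r is drawn at 1 + k1 r^2 times it, then the intrinsics apply), "position" and "rotation" of the camera in the world. Camera axes: x right, y up, looking along -z (the intrinsics and any distortion apply to the point x, -y, -z); pixel columns grow to the right and rows downward; lengths in mm; the calibration is good to about 2 mm. A picture is of the moment at which its call begins: read the wrist's pose just before it. camera_model takes no time and is no camera call; for the wrist camera it gives the pose at the moment of the call.
A pose or a line that the arm cannot do raises IKError and nothing moves.
- sign_off(): hands the job in; it is judged then, once.
Trained networks look in the newest picture that a camera, given by its name, has taken for a name from the list of things; names that differ only in an ending like _2 or _b are one class to them, and where a whole thing is asked for, a point or a joint stands for the part that bears it (a point fixed in the world has none). Each returns a list of dicts, best first, with "score" (0 to 1); they miss things now and then, are a little off and sometimes report something else, mostly with a low value. They report only what shows in the picture. A call takes as long as a camera call.
- spot_in(camera, name): "point" ([x, y, z] in mm, in the coordinates of the camera as it stood for that picture, good to about 4 mm: the middle of the surface that is visible of it).
- regions_of(camera, name): "pixels" (480x640 bool, what is visible of it).
- place_of(camera, name): "point" ([x, y, z] in mm, in the coordinates of the camera as it stood for that picture, good to about 4 mm: a listed point, or the origin of a listed thing).
Readings, each from a call of its own:
- read_t(): time.
- read_qpos(): joint angles.
- read_joint_velocities(): joint speeds.
- read_effort(): joint torques, N m.
- read_tcp_pos(): TCP position.
- read_orientation(): TCP orientation.
- read_contact_force(): force on the tool from outside, world axes, zero at the start.
- read_wrist_torque(): the same for the moment, N m.
- read_opening(): opening from 0.0 (shut) to 1.0 (fully open).
- read_gripper_force(): force on a finger pad.
Only numpy, scipy, OpenCV 4.12 (cv2) and the standard library are available. Lean on these libraries where they do the work, as an engineer would, in place of code of your own. Each camera call takes 0.05 s, during which the arm holds its last target. There are 200 camera calls.

### The job

Unlock the alignment station: its T-bar knob has a left-hand thread, so unscrew it by turning it clockwise until the line engraved on the knob first meets the line engraved on the collar, and leave it there; then draw the carrier by its handle fully out to the front stop. Put a dust cover on every open lens cell, the one on the carrier as well, plug down in the mouth so that it sits seated and level, and leave the other things on the bench alone; spare covers may stay on the bench.

Things in the scene. Friction and masses are not known exactly. Their poses are not given: they have to be found in the camera images.
- knob (a joint): Angle (rad) of the aluminium T-bar knob on the station. LEFT-HAND thread: grows as the knob turns clockwise seen from above; knob and spindle rise 3.0 mm per rad. Starts between 0 and 1.6; at 5.4 the knob's engraved line meets the collar's (+-0.2 counts). Stops at -0.4 and 6.2. Turning takes about 0.08 N m; stays where left.
- knob_grip (a point): Grip point of the T-bar on the spindle axis, 151 mm above the bench at joint 0, rising with the knob. x: along the bar to the end with the engraved black line (on top and end face); z up. Bar 70 long, 16 wide, from 21 mm below this point to 11 above; under it a flange 60 across, its top 21 mm below the point.
- collar_mark (a point): The black line engraved on the top of the fixed steel collar (86 diameter) beneath the knob: 37.5 mm from the spindle axis, 121 mm above the bench, on the station's -y side.
- station: Fixed. Origin: on the bench on the spindle axis; x from open front to column. Base 110 wide, 10 high, x -295 to +110 mm. Head x -45 to +105, 90 wide, 85 to 115 mm high. The spindle's white plug (40 across) hangs 11 mm into the carrier cell's mouth at joint 0: carrier captive until about 3.7 rad. Rails guide the carrier along x to a front stop.
- carrier_cell (a point): Centre of the underside of the open lens cell fixed on the loose carrier: cell 76 outside, 68 inside diameter, 40 high, rim 58 mm above the bench. Starts under the spindle, within 4 mm of its axis; out against the front stop it lies 141 mm to the station's -x side. x towards the column, z up.
- carrier_handle (a point): Middle of the top edge of the carrier's upright black handle plate, 125 mm in front (-x) of carrier_cell, 63 mm above the bench. Plate 14 thick along x, 50 wide along y, reaching 45 mm down to the carrier's base plate. x towards the column, z up. The carrier (0.6 kg) slides freely along the station's x.
- cell_a: Open round lens cell, a loose aluminium cup with a flat lens inside: 76 outside diameter, 68 inside, 40 high, 0.35 kg, standing upright on the bench. Origin: centre of its underside, z up. May be absent (two to four of cell_a to cell_d are present).
- cell_b: Open round lens cell, a loose aluminium cup with a flat lens inside: 76 outside diameter, 68 inside, 40 high, 0.35 kg, standing upright on the bench. Origin: centre of its underside, z up. May be absent (two to four of cell_a to cell_d are present).
- cell_c: Open round lens cell, a loose aluminium cup with a flat lens inside: 76 outside diameter, 68 inside, 40 high, 0.35 kg, standing upright on the bench. Origin: centre of its underside, z up. May be absent (two to four of cell_a to cell_d are present).
- cell_d: Open round lens cell, a loose aluminium cup with a flat lens inside: 76 outside diameter, 68 inside, 40 high, 0.35 kg, standing upright on the bench. Origin: centre of its underside, z up. May be absent (two to four of cell_a to cell_d are present).
- cover_1: Dust cover, one of five alike: steel disc 86 across, 5 thick; below it a plug 61 across, 6 deep, that enters a cell; above it an upright round black knob 24 across, 28 tall; 0.15 kg. Origin: centre of the plug's underside, z up (disc 6 to 11 mm, knob 11 to 39 mm above it). Starts on the bench, knob up. Seated: origin 34 mm above the cell's underside. Spares may stay anywhere.
- cover_2: Dust cover, one of five alike: steel disc 86 across, 5 thick; below it a plug 61 across, 6 deep, that enters a cell; above it an upright round black knob 24 across, 28 tall; 0.15 kg. Origin: centre of the plug's underside, z up (disc 6 to 11 mm, knob 11 to 39 mm above it). Starts on the bench, knob up. Seated: origin 34 mm above the cell's underside. Spares may stay anywhere.
- cover_3: Dust cover, one of five alike: steel disc 86 across, 5 thick; below it a plug 61 across, 6 deep, that enters a cell; above it an upright round black knob 24 across, 28 tall; 0.15 kg. Origin: centre of the plug's underside, z up (disc 6 to 11 mm, knob 11 to 39 mm above it). Starts on the bench, knob up. Seated: origin 34 mm above the cell's underside. Spares may stay anywhere.
- cover_4: Dust cover, one of five alike: steel disc 86 across, 5 thick; below it a plug 61 across, 6 deep, that enters a cell; above it an upright round black knob 24 across, 28 tall; 0.15 kg. Origin: centre of the plug's underside, z up (disc 6 to 11 mm, knob 11 to 39 mm above it). Starts on the bench, knob up. Seated: origin 34 mm above the cell's underside. Spares may stay anywhere.
- cover_5: Dust cover, one of five alike: steel disc 86 across, 5 thick; below it a plug 61 across, 6 deep, that enters a cell; above it an upright round black knob 24 across, 28 tall; 0.15 kg. Origin: centre of the plug's underside, z up (disc 6 to 11 mm, knob 11 to 39 mm above it). Starts on the bench, knob up. Seated: origin 34 mm above the cell's underside. Spares may stay anywhere.
- mirror_mount: Bystander: black mirror mount 55 square, 20 high, lying flat among the task's things. Origin: centre of its underside.
- cleaner: Bystander: small bottle 50 diameter, 100 high. Origin: centre of its underside.
- driver: Bystander: screwdriver lying on the bench in front of the robot. Origin: under its middle.
- post: Bystander: steel optics post, foot 56 diameter, 85 high. Origin: centre of its underside.
- filter_box: Bystander: blue box 70 x 50 x 25. Origin: centre of its underside.

How it is judged (in metres and radians):
On the way, in this order (a step that is already met when the one before it is completed fails the run):
1. The knob is unscrewed clockwise until its line meets the collar's line, within 0.2 rad (value of joint knob between 5.2 and 5.6 rad and velocity of joint knob between -0.1 and 0.1 rad/s), for 0.2 s.
2. The carrier is drawn out to the front stop (its cell at least 125 mm from the spindle axis) (value of joint knob between 5.2 and 5.6 rad and x of carrier_cell in the frame of station below -0.125 m), for 0.2 s.
At the end, for the whole second after the job is handed in: The knob's line is within 0.2 rad of the collar's line, the carrier is drawn out at least 125 mm, and every cell present, the carrier's too, stands upright with a cover seated on it: centred within 7 mm, origin 31 to 37 mm above the cell's underside, level within 0.06 rad, at rest (all of step 2 and ((horizontal distance between cover_1 and cell_a below 0.007 m and z of cover_1 in the frame of cell_a between 0.031 and 0.037 m and angle between cover_1's own z axis and vertical below 0.06 rad and linear speed of cover_1 below 0.03 m/s) or (horizontal distance between cover_2 and cell_a below 0.007 m and z of cover_2 in the frame of cell_a between 0.031 and 0.037 m and angle between cover_2's own z axis and vertical below 0.06 rad and linear speed of cover_2 below 0.03 m/s) or (horizontal distance between cover_3 and cell_a below 0.007 m and z of cover_3 in the frame of cell_a between 0.031 and 0.037 m and angle between cover_3's own z axis and vertical below 0.06 rad and linear speed of cover_3 below 0.03 m/s) or (horizontal distance between cover_4 and cell_a below 0.007 m and z of cover_4 in the frame of cell_a between 0.031 and 0.037 m and angle between cover_4's own z axis and vertical below 0.06 rad and linear speed of cover_4 below 0.03 m/s) or (horizontal distance between cover_5 and cell_a below 0.007 m and z of cover_5 in the frame of cell_a between 0.031 and 0.037 m and angle between cover_5's own z axis and vertical below 0.06 rad and linear speed of cover_5 below 0.03 m/s)) and ((horizontal distance between cover_1 and cell_b below 0.007 m and z of cover_1 in the frame of cell_b between 0.031 and 0.037 m and angle between cover_1's own z axis and vertical below 0.06 rad and linear speed of cover_1 below 0.03 m/s) or (horizontal distance between cover_2 and cell_b below 0.007 m and z of cover_2 in the frame of cell_b between 0.031 and 0.037 m and angle between cover_2's own z axis and vertical below 0.06 rad and linear speed of cover_2 below 0.03 m/s) or (horizontal distance between cover_3 and cell_b below 0.007 m and z of cover_3 in the frame of cell_b between 0.031 and 0.037 m and angle between cover_3's own z axis and vertical below 0.06 rad and linear speed of cover_3 below 0.03 m/s) or (horizontal distance between cover_4 and cell_b below 0.007 m and z of cover_4 in the frame of cell_b between 0.031 and 0.037 m and angle between cover_4's own z axis and vertical below 0.06 rad and linear speed of cover_4 below 0.03 m/s) or (horizontal distance between cover_5 and cell_b below 0.007 m and z of cover_5 in the frame of cell_b between 0.031 and 0.037 m and angle between cover_5's own z axis and vertical below 0.06 rad and linear speed of cover_5 below 0.03 m/s)) and ((horizontal distance between cover_1 and cell_c below 0.007 m and z of cover_1 in the frame of cell_c between 0.031 and 0.037 m and angle between cover_1's own z axis and vertical below 0.06 rad and linear speed of cover_1 below 0.03 m/s) or (horizontal distance between cover_2 and cell_c below 0.007 m and z of cover_2 in the frame of cell_c between 0.031 and 0.037 m and angle between cover_2's own z axis and vertical below 0.06 rad and linear speed of cover_2 below 0.03 m/s) or (horizontal distance between cover_3 and cell_c below 0.007 m and z of cover_3 in the frame of cell_c between 0.031 and 0.037 m and angle between cover_3's own z axis and vertical below 0.06 rad and linear speed of cover_3 below 0.03 m/s) or (horizontal distance between cover_4 and cell_c below 0.007 m and z of cover_4 in the frame of cell_c between 0.031 and 0.037 m and angle between cover_4's own z axis and vertical below 0.06 rad and linear speed of cover_4 below 0.03 m/s) or (horizontal distance between cover_5 and cell_c below 0.007 m and z of cover_5 in the frame of cell_c between 0.031 and 0.037 m and angle between cover_5's own z axis and vertical below 0.06 rad and linear speed of cover_5 below 0.03 m/s)) and ((horizontal distance between cover_1 and cell_d below 0.007 m and z of cover_1 in the frame of cell_d between 0.031 and 0.037 m and angle between cover_1's own z axis and vertical below 0.06 rad and linear speed of cover_1 below 0.03 m/s) or (horizontal distance between cover_2 and cell_d below 0.007 m and z of cover_2 in the frame of cell_d between 0.031 and 0.037 m and angle between cover_2's own z axis and vertical below 0.06 rad and linear speed of cover_2 below 0.03 m/s) or (horizontal distance between cover_3 and cell_d below 0.007 m and z of cover_3 in the frame of cell_d between 0.031 and 0.037 m and angle between cover_3's own z axis and vertical below 0.06 rad and linear speed of cover_3 below 0.03 m/s) or (horizontal distance between cover_4 and cell_d below 0.007 m and z of cover_4 in the frame of cell_d between 0.031 and 0.037 m and angle between cover_4's own z axis and vertical below 0.06 rad and linear speed of cover_4 below 0.03 m/s) or (horizontal distance between cover_5 and cell_d below 0.007 m and z of cover_5 in the frame of cell_d between 0.031 and 0.037 m and angle between cover_5's own z axis and vertical below 0.06 rad and linear speed of cover_5 below 0.03 m/s)) and ((horizontal distance between cover_1 and carrier_cell below 0.007 m and z of cover_1 in the frame of carrier_cell between 0.031 and 0.037 m and angle between cover_1's own z axis and vertical below 0.06 rad and linear speed of cover_1 below 0.03 m/s) or (horizontal distance between cover_2 and carrier_cell below 0.007 m and z of cover_2 in the frame of carrier_cell between 0.031 and 0.037 m and angle between cover_2's own z axis and vertical below 0.06 rad and linear speed of cover_2 below 0.03 m/s) or (horizontal distance between cover_3 and carrier_cell below 0.007 m and z of cover_3 in the frame of carrier_cell between 0.031 and 0.037 m and angle between cover_3's own z axis and vertical below 0.06 rad and linear speed of cover_3 below 0.03 m/s) or (horizontal distance between cover_4 and carrier_cell below 0.007 m and z of cover_4 in the frame of carrier_cell between 0.031 and 0.037 m and angle between cover_4's own z axis and vertical below 0.06 rad and linear speed of cover_4 below 0.03 m/s) or (horizontal distance between cover_5 and carrier_cell below 0.007 m and z of cover_5 in the frame of carrier_cell between 0.031 and 0.037 m and angle between cover_5's own z axis and vertical below 0.06 rad and linear speed of cover_5 below 0.03 m/s)) and angle between each of cell_a, cell_b, cell_c, cell_d, carrier_cell's own z axis and vertical below 0.06 rad and linear speed of each of cell_a, cell_b, cell_c, cell_d below 0.03 m/s); the robot touches nothing.
It fails at once if a bystander (mirror mount, bottle, screwdriver, post or blue box) is pushed more than 5 cm or carried away (distance of any of mirror_mount, cleaner, driver, post, filter_box from where it was at the start of the episode above 0.05 m).
It fails at once if the bottle or the post is knocked over (angle between any of cleaner, post's own z axis and vertical above 0.6 rad).
Of cell_a, cell_b, cell_c, cell_d only 2 to 4 are there at a start; the rules pass over those that are not, and their reading is None.
At some moment in a run one of cover_1, cover_2, cover_3, cover_4, cover_5, cell_a, cell_b, cell_c, cell_d may be knocked a few centimetres aside while the robot is not near it.
Once in a run the grip may slacken for a moment while it holds something.
It also fails if it takes over 210 s, if anything falls off the work surface, if the arm or the gripper's body presses on something with over 40 N, if the wrist force passes 120 N, or if a joint passes its speed limit or range.

## Working session

There is one attempt and no reset: what is moved stays moved. The work goes in short steps, each a Python script; the robot and the scene stay as the last script left them, time stands still between calls to the robot, and variables do not carry over. Pictures are saved under pics/ and viewed, at most 14 in all, crops included, and the job is handed in when it is done.

```bash
mkdir -p pics; ls; cat > h.py <<'E'
import numpy as np, cv2
from bench import *
def cam2world(cm,p):
    return np.array(cm["rotation"])@np.array(p)+np.array(cm["position"])
def snap(cam,name=None):
    cm=camera_model(cam); im,d=capture(cam)
    if name: cv2.imwrite(f"pics/{name}.png",im)
    return cm,im,d
def px2world(cm,d,px):
    """pixels Nx2 (u,v) with depth -> world"""
    K=np.array(cm["K"]);px=np.asarray(px,float).reshape(-1,2)
    z=d[px[:,1].astype(int),px[:,0].astype(int)]
    x=(px[:,0]-K[0,2])/K[0,0];y=(px[:,1]-K[1,2])/K[1,1]
    rd=np.hypot(x,y);r=rd.copy()
    for _ in range(20): r=rd/(1+cm["k1"]*r*r)
    s=np.where(rd>0,r/np.maximum(rd,1e-9),1)
    P=np.c_[x*s*z,-y*s*z,-z]
    return (P@np.array(cm["rotation"]).T+np.array(cm["position"]))[z>0]
def places(cam,cm,name):
    return [(round(o["score"],2),cam2world(cm,o["point"]).round(1).tolist()) for o in place_of(cam,name)]
E
python3 - <<'E'
from h import *
for c in ["scene","top","wrist"]:
    cm,im,d=snap(c,"0"+c)
    print(c,np.round(cm["position"]),np.round(cm["rotation"],2).tolist(),np.round(cm["K"]).tolist(),cm["k1"])
    if c!="wrist":
        for n in ["knob_grip","collar_mark","station","carrier_cell","carrier_handle","cell_a","cover_1","mirror_mount","cleaner","driver","post","filter_box"]:
            print(n,places(c,cm,n))
print(read_t())
E
```

```text
bench.py
pics
scene [ 972. -489.  841.] [0.7, 0.0, 0.76] [[525.0, 0.0, 319.0], [0.0, 525.0, 235.0], [0.0, 0.0, 1.0]] -0.1341790957777749
knob_grip [(0.71, [347.9, -1113.6, 216.5]), (0.65, [338.1, -1123.4, 206.7])]
collar_mark [(0.94, [348.5, -1113.1, 217.0]), (0.61, [93.3, -1368.3, -38.2])]
station [(0.59, [249.7, -1211.8, 118.3])]
carrier_cell [(0.85, [260.0, -1201.5, 128.6]), (0.55, [104.2, -1357.3, -27.2]), (0.16, [57.2, -1404.4, -74.3])]
carrier_handle [(0.87, [257.4, -1204.1, 126.0]), (0.65, [261.3, -1200.2, 129.9])]
cell_a [(0.97, [58.4, -1403.1, -73.0]), (0.76, [88.5, -1373.0, -42.9]), (0.62, [100.7, -1360.8, -30.7]), (0.56, [152.4, -1309.1, 21.0])]
cover_1 [(0.85, [91.7, -1369.9, -39.8]), (0.78, [-33.1, -1494.7, -164.6]), (0.72, [54.8, -1406.8, -76.6]), (0.68, [140.3, -1321.3, 8.9]), (0.61, [175.7, -1285.9, 44.3]), (0.44, [254.2, -1207.3, 122.8])]
mirror_mount [(0.88, [256.2, -1205.3, 124.8])]
cleaner [(0.69, [275.5, -1186.0, 144.1]), (0.5, [139.1, -1322.4, 7.7]), (0.26, [349.4, -1112.1, 218.0])]
driver [(0.6, [103.0, -1358.5, -28.4])]
post [(0.91, [152.9, -1308.6, 21.5])]
fi
[... 498 characters left out ...]
29, [1860.6, 1451.7, 2391.9])]
cell_a [(0.76, [1852.6, 1443.7, 2383.9]), (0.73, [1766.5, 1357.6, 2297.8]), (0.69, [1813.1, 1404.3, 2344.5]), (0.52, [1867.4, 1458.5, 2398.7])]
cover_1 [(0.92, [1826.1, 1417.2, 2357.4]), (0.67, [1868.5, 1459.6, 2399.8]), (0.61, [1838.5, 1429.6, 2369.8]), (0.59, [1783.6, 1374.7, 2314.9]), (0.58, [1792.7, 1383.8, 2324.0])]
mirror_mount [(0.77, [1873.9, 1465.0, 2405.2])]
cleaner [(0.78, [1906.9, 1498.0, 2438.2])]
driver [(0.79, [1729.0, 1320.1, 2260.4])]
post [(0.85, [1719.8, 1310.9, 2251.1])]
filter_box [(0.86, [1867.9, 1459.0, 2399.2])]
wrist [165. 530. 375.] [-0.31, 0.0, 1.13] [[333.0, 0.0, 326.0], [0.0, 333.0, 238.0], [0.0, 0.0, 1.0]] 0.020580686763602207
1.35
```

```bash
cat >> h.py <<'E'
from scipy.spatial.transform import Rotation as Rn
_cm=camera_model
def camera_model(n):
    c=dict(_cm(n)); c["rotation"]=Rn.from_euler("xyz",c["rotation"]).as_matrix(); return c
E
python3 - <<'E'
from h import *
for c in ["scene","top"]:
    cm=camera_model(c)
    print(c)
    for n in ["knob_grip","collar_mark","station","carrier_cell","carrier_handle","cell_a","cover_1","mirror_mount","cleaner","driver","post","filter_box"]:
            print(n,places(c,cm,n))
E
```

```text
scene
knob_grip [(0.71, [604.1, 298.0, 123.2]), (0.65, [571.6, 303.3, 152.6])]
collar_mark [(0.94, [608.0, 295.2, 119.2]), (0.61, [456.5, -132.3, -1.1])]
station [(0.59, [573.4, 303.0, -2.1])]
carrier_cell [(0.85, [569.9, 305.9, 20.1]), (0.55, [416.0, 180.5, 5.2]), (0.16, [429.1, -244.9, 2.6])]
carrier_handle [(0.87, [558.4, 179.8, 61.4]), (0.65, [572.0, 307.3, 18.9])]
cell_a [(0.97, [432.5, -247.0, 0.4]), (0.76, [432.6, -8.5, -2.6]), (0.62, [413.4, 180.8, 2.9]), (0.56, [545.9, -262.5, 0.1])]
cover_1 [(0.85, [454.6, -133.9, -0.7]), (0.78, [332.8, -285.8, -2.9]), (0.72, [445.0, -362.6, 2.4]), (0.68, [545.4, -364.7, 3.5]), (0.61, [552.8, -126.6, -1.0]), (0.44, [556.3, 178.8, 59.0])]
mirror_mount [(0.88, [656.8, -211.1, 5.2])]
cleaner [(0.69, [696.9, -319.1, 4.8]), (0.5, [545.1, -363.7, 1.7]), (0.26, [606.8, 299.4, 121.6])]
driver [(0.6, [415.0, 181.8, 4.3])]
post [(0.91, [455.6, 310.6, 1.4])]
filter_box [(0.81, [732.1, 6.8, -3.0]), (0.21, [552.9, -124.4, 1.7])]
top
knob_grip [(0.73, [570.3, 303.9, 154.4]), (0.53, [733.0, 1.7, 2.9])]
collar_mark [(0.77, [605.2, 294.8, 118.8])]
station [(0.9, [572.7, 300.1, -0.4])]
carrier_cell [(0.74, [571.8, 304.5, 15.5]), (0.16, [656.5, -213.9, 2.8])]
carrier_handle [(0.8, [556.1, 179.3, 61.5]), (0.29, [731.6, 6.8, 1.9])]
cell_a [(0.76, [549.5, -262.1, 0.3]), (0.73, [436.8, -9.4, 3.1]), (0.69, [432.5, -252.5, 0.3]), (0.52, [542.0, -359.8, 0.6])]
cover_1 [(0.92, [557.2, -128.0, 3.5]), (0.67, [543.6, -364.4, 0.7]), (0.61, [442.2, -366.6, -0.8]), (0.59, [329.3, -287.8, 2.0]), (0.58, [460.6, -136.1, 5.9])]
mirror_mount [(0.77, [657.4, -211.9, 3.3])]
cleaner [(0.78, [693.4, -322.7, 2.3])]
driver [(0.79, [419.0, 175.3, 2.1])]
post [(0.85, [457.9, 306.7, 0.9])]
filter_box [(0.86, [731.2, 5.4, -2.8])]
```

View pics/0top.png

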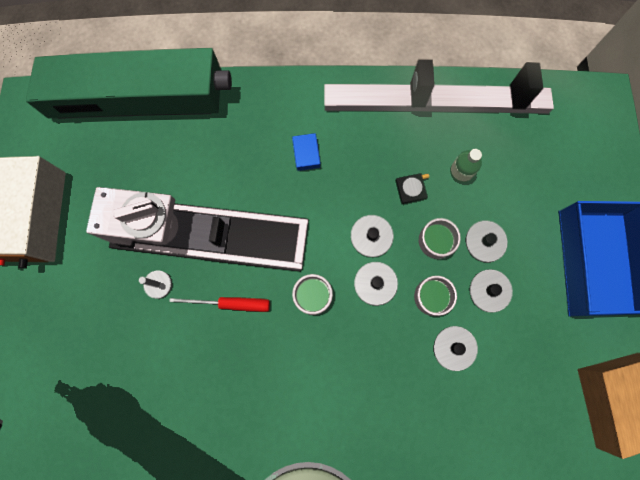

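View pics/0scene.png

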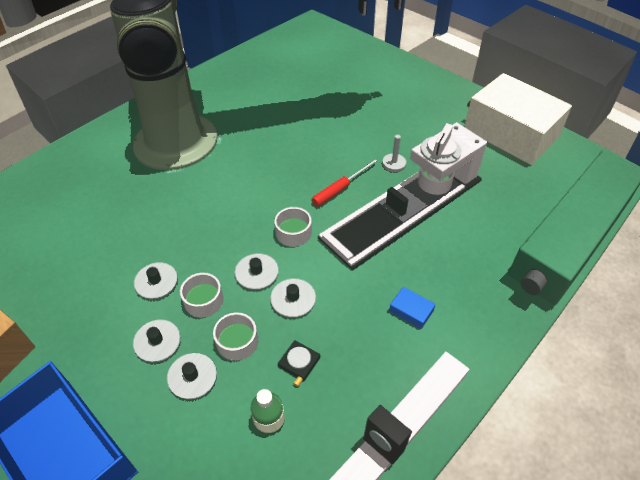

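```bash
python3 - <<'E'
from h import *
o=read_orientation();print(o, read_tcp_pos(), read_t())
move_ptp([572,303,300],o)
cm,im,d=snap("wrist","1w")
print(cm["position"],cm["rotation"].round(2).tolist())
v,u=np.mgrid[0:480:2,0:640:2]
px=np.c_[u.ravel(),v.ravel()];px=px[d[px[:,1],px[:,0]]>0]
P=px2world(cm,d,px)
m=(np.hypot(P[:,0]-572,P[:,1]-303)<60)&(P[:,2]>140)
Q=P[m];print(len(Q),np.percentile(Q[:,2],[5,25,50,75,95]))
zt=np.percentile(Q[:,2],75);T=Q[Q[:,2]>zt-6];r=cv2.minAreaRect(T[:,:2].astype(np.float32));print(r,T.mean(0))
for n in ["knob_grip","collar_mark","station","carrier_cell","carrier_handle"]: print(n,places("wrist",cm,n))
print(solve_ik([572,303,160],o), read_qpos(), read_t())
E
```

```text
[ 3.14156598e+00 -4.98661027e-06  2.70079482e+00] [234.67507221 497.46181983 248.27644623] 2.55
[501.09222782 336.7923587  426.32297424] [[0.43, -0.86, -0.27], [0.91, 0.41, 0.13], [-0.0, -0.3, 0.95]]
10940 [300.70127137 346.72608612 363.1372173  371.31207018 380.26385626]
((561.9849853515625, 307.6213073730469), (119.81156158447266, 21.655319213867188), 65.28434753417969) [557.14234046 308.37702355 373.13378736]
knob_grip [(0.86, [569.6, 304.1, 144.5])]
collar_mark [(0.81, [607.3, 300.4, 119.6])]
station [(0.68, [570.6, 304.3, 2.3])]
carrier_cell []
carrier_handle [(0.59, [557.7, 177.2, 63.8])]
[ 3.73180301e-01  5.68989562e-01 -4.19136564e-02  9.59877137e-01
  2.19424308e-05  8.13978137e-01] [3.74586892e-01 4.90238185e-01 1.88739109e-01 1.26929490e+00
 5.78161221e-05 8.14032855e-01] 4.3083
```

View pics/1w.png

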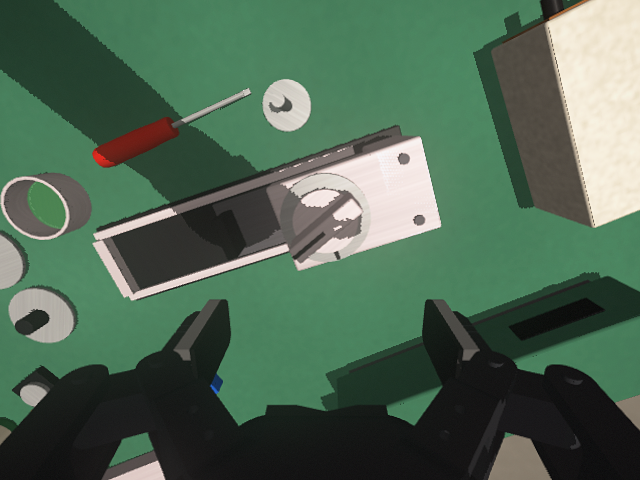

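```bash
python3 - <<'E'
from h import *
im=cv2.imread("pics/1w.png")
cv2.imwrite("pics/1wc.png",cv2.resize(im[160:290,260:420],None,fx=4,fy=4,interpolation=cv2.INTER_CUBIC))
o=read_orientation()
cm,im,d=snap("wrist")
v,u=np.mgrid[150:300,250:450]
px=np.c_[u.ravel(),v.ravel()];px=px[d[px[:,1],px[:,0]]>0]
P=px2world(cm,d,px);g=im[px[:,1],px[:,0]].mean(1)
m=(np.hypot(P[:,0]-572,P[:,1]-303)<50)&(P[:,2]>125)
print(np.histogram(P[m,2],bins=np.arange(125,190,3)))
zt=np.percentile(P[m,2],97);s=m&(P[:,2]>zt-4);T=P[s]
r=cv2.minAreaRect(T[:,:2].astype(np.float32));b=cv2.boxPoints(r);print(r,T.mean(0),b)
dk=T[g[s]<90];print(len(T),len(dk),dk.mean(0))
c=m&(P[:,2]<128); print(P[c].mean(0))
c=(np.hypot(P[:,0]-572,P[:,1]-303)<46)&(abs(P[:,2]-121)<3)
(x,y),R=cv2.minEnclosingCircle(P[c][:,:2].astype(np.float32));print("collar circ",x,y,R,np.median(P[c,2]))
dk=P[c&(g<60)]; print("collar dark",len(dk),np.median(dk,0))
E
```

```text
(array([  25,  293, 1452,   48,   43,   51,   49,   48,   54,   56,   54,
         62, 1113,  454,    0,    0,    0,    0,    0,    0,    0]), array([125, 128, 131, 134, 137, 140, 143, 146, 149, 152, 155, 158, 161,
       164, 167, 170, 173, 176, 179, 182, 185, 188]))
((571.3841552734375, 302.4478454589844), (16.256052017211914, 70.28367614746094), 15.800190925598145) [570.61300606 303.54258339 163.54356592] [[553.9947  334.0488 ]
 [573.1318  266.42062]
 [588.7736  270.8469 ]
 [569.63654 338.47507]]
1572 175 [576.01835006 285.06177078 164.33016318]
[545.82197087 313.08985076 126.75532209]
collar circ 570.662353515625 302.8277587890625 44.081817626953125 121.82233210123178
collar dark 8 [609.85151689 298.20999801 122.43957117]
```

View pics/1wc.png

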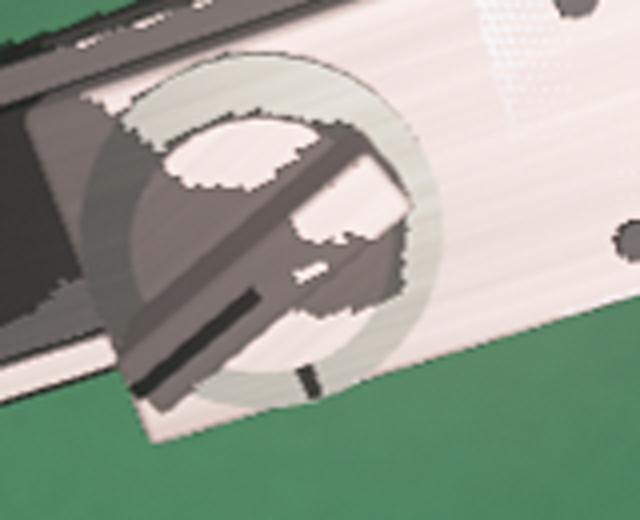

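```bash
cat >> h.py <<'E'
def down(yaw): return [np.pi,0,yaw]
E
cat > knob.py <<'E'
from h import *
C=np.array([571.2,302.7]); q0=0.297; mark=-0.115
def yawk(q): return mark+5.4-q
def pose(q,dz=0,flip=0): return [C[0],C[1],151+3*q+3+dz],down((yawk(q)+flip+np.pi)%(2*np.pi)-np.pi)
def turn(qa,qb,flip):
    move_ptp(*pose(qa,60,flip)); grip(0.6)
    movel(pose(qa)[0],max_speed=80,threshold=15)
    grip(0,60); print("op",read_opening(),read_gripper_force(),read_qpos()[5])
    for q in np.linspace(qa,qb,int(np.ceil((qb-qa)/.45))+1)[1:]:
        move_ptp(*pose(q,0,flip))
    print("F",np.round(read_contact_force()),np.round(read_wrist_torque(),2),read_qpos()[5],read_opening())
    grip(0.6); movel(pose(qb,60)[0])
if __name__=="__main__":
    turn(q0,q0+2.6,0); print(read_t())
    turn(q0+2.6,5.4,np.pi); print(read_t())
    move_ptp([571,303,300],down(2.7)); snap("wrist","2w")
    cv2.imwrite("pics/2wc.png",cv2.resize(cv2.imread("pics/2w.png")[160:290,260:420],None,fx=4,fy=4,interpolation=cv2.INTER_CUBIC))
    cm,im,d=snap("wrist")
    v,u=np.mgrid[150:300,250:450];px=np.c_[u.ravel(),v.ravel()];px=px[d[px[:,1],px[:,0]]>0]
    P=px2world(cm,d,px)
    m=(np.hypot(P[:,0]-572,P[:,1]-303)<50)&(P[:,2]>125)&(P[:,2]<200)
    zt=np.percentile(P[m,2],95);T=P[m&(P[:,2]>zt-4)]
    r=cv2.minAreaRect(T[:,:2].astype(np.float32));print(zt,r,cv2.boxPoints(r),read_t())
E
python3 knob.py
```

```text
op 0.17501750189068763 59.31156814098358 -1.4732863492999377
F [-2. -0.  5.] [-0.18  0.77 -0.03] 1.127277215866114 0.17585678343798258
12.0083
op 0.17241001816203008 59.39441621303558 -2.0148210193887457
F [-4. -1.  7.] [-0.26  0.82 -0.02] 0.48841876743582724 0.17057349777490227
20.075
179.8037996749393 ((571.7529296875, 302.5472106933594), (16.166730880737305, 71.010986328125), 83.39030456542969) [[535.553   298.60446]
 [606.09204 290.4307 ]
 [607.9529  306.48996]
 [537.4138  314.66373]] 20.5833
```

View pics/2wc.png

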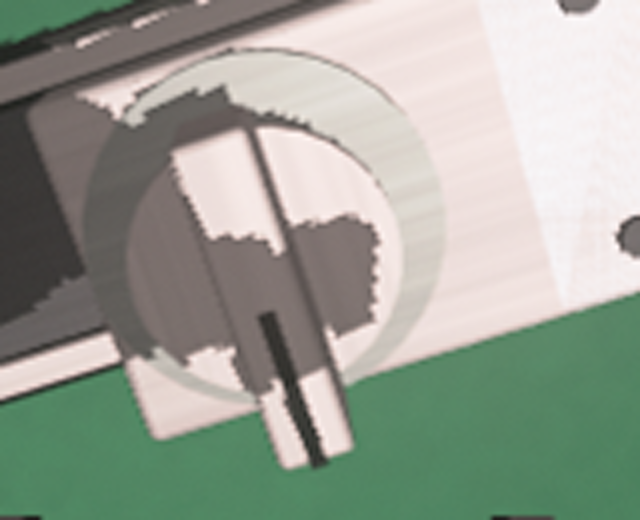

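```bash
cat > pull.py <<'E'
from h import *
o=down(np.pi-.115); ux=np.array([np.sin(.115),np.cos(.115),0])
H=np.array([557.2,178.6,51])
move_ptp(H+[0,0,200],o); grip(0.5)
print("touch",movel(H,max_speed=120,threshold=12)); grip(0,40)
print("op",read_opening(),read_gripper_force())
print("stop",movel(H-ux*155,max_speed=80,threshold=15),read_tcp_pos(),(H-read_tcp_pos())@ux,read_contact_force().round(1) if hasattr(read_contact_force(),'round') else read_contact_force())
grip(0.5); movel(np.array(read_tcp_pos())+[0,0,120])
for n in ["top"]:
    cm,im,d=snap(n,"3top")
    for k in ["carrier_cell","carrier_handle","cell_a","cover_1","knob_grip"]: print(k,places(n,cm,k))
print(read_t())
E
python3 pull.py
```

```text
touch False
op 0.15359432959365144 40.496331453323364
stop True [541.65204145  38.36851199  51.77446837] 141.08930553902758 [0.6 3.8 1.2]
carrier_cell [(0.54, [330.2, -286.1, 2.4])]
carrier_handle [(0.59, [541.3, 34.3, 62.7])]
cell_a [(0.85, [550.8, -264.5, 0.9]), (0.79, [436.0, -9.1, 3.5]), (0.67, [431.5, -252.2, 3.4])]
cover_1 [(0.95, [461.2, -134.4, 4.0]), (0.83, [328.4, -286.9, 1.6]), (0.82, [541.5, -365.9, 5.2]), (0.76, [442.3, -364.5, -1.1]), (0.6, [554.2, -127.2, 5.9])]
knob_grip []
26.875
```

```bash
cat > cov.py <<'E'
from h import *
o=down(2.7); GZ=31
def cloud(cm,d):
    v,u=np.mgrid[20:400,60:580];px=np.c_[u.ravel(),v.ravel()];return px2world(cm,d,px)
def circ(P,xy,zlo,zhi,rad,R):
    m=(np.hypot(*(P[:,:2]-xy).T)<rad)&(P[:,2]>zlo)&(P[:,2]<zhi)
    if m.sum()<60: return None
    (x,y),r=cv2.minEnclosingCircle(P[m][:,:2].astype(np.float32))
    print(f"   circ {x:.1f} {y:.1f} R{r:.1f} (want {R}) z{np.median(P[m,2]):.1f} n{m.sum()}")
    return np.array([x,y]),r,P[m]
def top(kind,xy,maxd=60):
    """nearest detection by top camera; covers' list if xy None"""
    cm,_,_=snap("top"); L=[np.array(p[1][:2]) for p in places("top",cm,kind)]
    if not L: return None
    b=min(L,key=lambda p:np.hypot(*(p-xy))); return b if np.hypot(*(b-xy))<maxd else None
def hover(xy,z=175): move_ptp([xy[0],xy[1],z],o)
def look(xy,z0,z1,R,h=175):
    for _ in range(2):
        hover(xy,h); cm,im,d=snap("wrist"); P=cloud(cm,d)
        c=circ(P,xy,z0,z1,R+14,R)
        if c is None or abs(c[1]-R)>2.5: print("   BAD LOOK"); return None
        if np.hypot(*(c[0]-xy))<8: return c[0]
        xy=c[0]
    return c[0]
def pick(xy):
    c=look(xy,6.5,14.5,43)
    if c is None: return None
    grip(0.5); movel([*c,GZ+20],max_speed=150); t=movel([*c,GZ],max_speed=50,threshold=10)
    if t: print("   touch at",read_tcp_pos())
    grip(0,60); movel([*c,GZ+90]); op=read_opening(); print("   held",round(op,3),read_gripper_force())
    return c,op
def place(cell,base,op):
    z=GZ+34+base
    move_ptp([*cell,max(z+60,GZ+90)],o); print("   held",round(read_opening(),3),read_gripper_force())
    if abs(read_opening()-op)>.05: print("   LOST?"); return False
    movel([*cell,z+14],max_speed=120)
    movel([*cell,z+.5],max_speed=30,threshold=8); tz=read_tcp_pos()[2]; print("   down",round(tz-z,1))
    if tz-z>3: return False
    grip(0.5); movel([*cell,z+60]); return True
def check(cell,base,name=None):
    hover(cell,175+base); cm,im,d=snap("wrist",name); P=cloud(cm,d)
    c=circ(P,cell,40+base,50+base,57,43)
    if c is None: return
    A=np.c_[c[2][:,:2]-c[0],np.ones(len(c[2]))]; k=np.linalg.lstsq(A,c[2][:,2],rcond=None)[0]
    print("   off",(c[0]-cell).round(1),"tilt",k[:2].round(3),"z",k[2].round(1),"t",read_t())
def job(cov,cell,base=0,name=None):
    cov=top("cover_1",np.array(cov,float)); 
    c=look(np.array(cell,float),36+base,44+base,38,175+base)
    if c is None or cov is None: print("abort",cov,c); return
    p=pick(cov)
    if p is None: return
    if base==0: t=top("cell_a",c); print("   cell check",None if t is None else (t-c).round(1))
    if place(c,base,p[1]): check(c,base,name)
E
python3 - <<'E'
from cov import *
job((459,-135),(434,-9),0,"4w")
E
```

```text
circ 435.2 -7.7 R38.0 (want 38) z40.5 n1480
abort None [435.15280151  -7.65793467]
```

```bash
python3 - <<'E'
s=open('cov.py').read()
s=s.replace('cov=top("cover_1",np.array(cov,float)); ','cov=np.array(cov,float); t=top("cover_1",cov); cov=cov if t is None else t')
open('cov.py','w').write(s)
E
python3 - <<'E'
from cov import *
job((459,-135),(434,-9),0,"4w")
E
```

```text
circ 435.0 -7.7 R38.0 (want 38) z40.5 n1484
   circ 466.7 -134.9 R51.2 (want 43) z11.8 n6331
   BAD LOOK
```

```bash
python3 - <<'E'
s=open('cov.py').read()
s=s.replace('''        c=circ(P,xy,z0,z1,R+14,R)
''','''        if R==43:
            k=circ(P,xy,35,43,40,12)
            if k is None: return None
            c=circ(P,k[0],z0,z1,R+4,R)
        else: c=circ(P,xy,z0,z1,R+14,R)
''')
open('cov.py','w').write(s)
E
python3 - <<'E'
from cov import *
job((459,-135),(434,-9),0,"4w")
E
```

```text
circ 435.0 -7.7 R38.0 (want 38) z40.5 n1475
   circ 458.2 -132.6 R11.8 (want 12) z39.7 n629
   circ 458.4 -132.6 R43.0 (want 43) z11.8 n6135
   held 0.258 58.76561880111694
   cell check [1.4 0.3]
   held 0.262 58.803529143333435
   down 0.3
   circ 434.8 -7.5 R43.0 (want 43) z45.8 n7549
   off [-0.2  0.2] tilt [ 0.    -0.001] z 45.8 t 35.7167
```

View pics/4w.png

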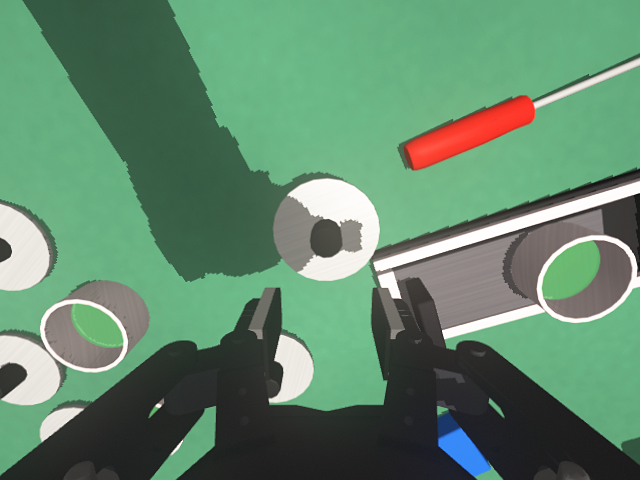

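The cover sits level and centred on its cell (pixel 327,230), and the carrier is out with its open cell at (587,280). Next, the carrier cell and the rest.

```bash
python3 - <<'E'
from cov import *
print("carrier"); job((554,-127),(555,163),18,"5w")
E
python3 - <<'E'
from cov import *
print("c2"); job((543,-365),(549,-263),0,"6w")
print("c3"); job((443,-365),(432,-250),0,"7w")
E
```

```text
carrier
   circ 555.4 162.6 R38.0 (want 38) z58.5 n1492
   circ 554.6 -126.2 R11.8 (want 12) z39.7 n622
   circ 555.0 -126.3 R42.9 (want 43) z11.8 n6069
   held 0.258 58.76417577266693
   held 0.258 58.78486633300781
   down 0.4
   circ 555.2 162.8 R43.0 (want 43) z63.8 n7537
   off [-0.2  0.2] tilt [-0.    -0.001] z 63.8 t 44.1
c2
   circ 546.2 -259.7 R38.0 (want 38) z40.5 n1503
   circ 543.5 -360.7 R12.0 (want 12) z39.7 n632
   circ 543.8 -361.1 R43.0 (want 43) z11.8 n6075
   held 0.258 58.90468955039978
   cell check [ 1.8 -2.8]
   held 0.258 58.92052710056305
   down 0.4
   circ 545.8 -259.6 R43.0 (want 43) z45.8 n7545
   off [-0.4  0.1] tilt [-0.    -0.001] z 45.8 t 52.025
c3
   circ 432.2 -246.7 R37.9 (want 38) z40.4 n1494
   circ 442.7 -363.5 R11.8 (want 12) z39.6 n634
   circ 443.1 -363.6 R43.0 (want 43) z11.8 n6143
   held 0.261 58.75364899635315
   cell check [-1.  -7.4]
   held 0.261 58.813599944114685
   down 0.4
   circ 431.9 -246.5 R43.0 (want 43) z45.8 n7544
   off [-0.3  0.3] tilt [-0.    -0.001] z 45.8 t 59.0167
```

```bash
python3 - <<'E'
from cov import *
move_ptp([571,303,320],o); cm,im,d=snap("wrist","8w"); P=cloud(cm,d)
m=(np.hypot(P[:,0]-571,P[:,1]-303)<50)&(P[:,2]>174)&(P[:,2]<186)
print(cv2.minAreaRect(P[m][:,:2].astype(np.float32)))
move_ptp([234.7,497.4,248],o)
cm,im,d=snap("top","8top")
for k in ["cell_a","cover_1","carrier_handle","mirror_mount","cleaner","driver","post","filter_box"]: print(k,places("top",cm,k))
E
```

```text
((571.7431640625, 302.52374267578125), (16.22665023803711, 70.94844818115234), 83.43183135986328)
cell_a [(0.69, [605.0, 299.5, 122.2]), (0.63, [550.4, -264.4, 2.8]), (0.62, [657.7, -212.8, 3.2])]
cover_1 [(0.92, [556.6, 157.9, 54.0]), (0.82, [329.7, -287.0, 2.5]), (0.74, [430.7, -251.3, 33.2]), (0.69, [435.7, -16.8, 38.4]), (0.61, [545.1, -258.8, 37.1])]
carrier_handle [(0.83, [543.2, 36.6, 63.3])]
mirror_mount [(0.71, [656.2, -211.4, 4.6]), (0.46, [545.1, -259.2, 36.1])]
cleaner [(0.62, [695.1, -322.3, -1.1])]
driver [(0.69, [416.7, 174.9, 5.0]), (0.37, [461.0, 307.5, 0.7])]
post [(0.78, [456.9, 304.2, 5.3]), (0.73, [555.5, 157.5, 17.8])]
filter_box [(0.74, [732.0, 2.0, 1.4])]
```

View pics/8top.png

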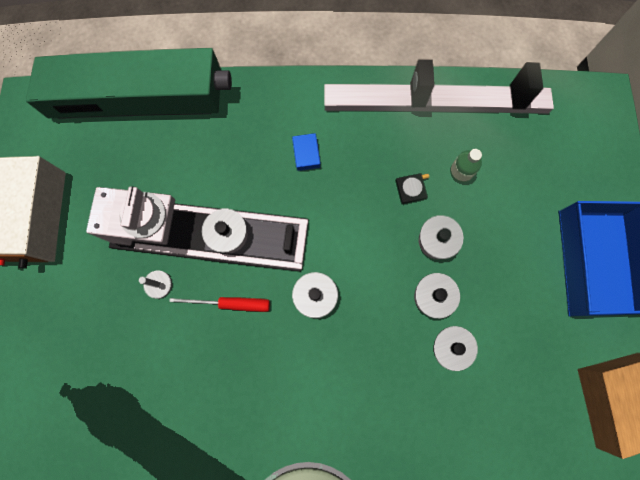

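```bash
python3 - <<'E'
from cov import *
for c,b in [((435,-7.6),0),((432,-246.6),0),((546,-259.7),0),((555.3,162.7),18)]: check(np.array(c),b)
move_ptp([234.7,497.4,248],o); print(sign_off())
E
```

```text
circ 433.3 -12.9 R43.1 (want 43) z45.8 n7521
   off [-1.7 -5.3] tilt [ 0.    -0.001] z 45.8 t 65.1083
   circ 431.9 -246.5 R43.1 (want 43) z45.8 n7531
   off [-0.1  0.1] tilt [-0.    -0.001] z 45.8 t 66.1083
   circ 545.8 -259.6 R43.0 (want 43) z45.8 n7553
   off [-0.2  0.1] tilt [-0.    -0.001] z 45.8 t 66.6917
   circ 555.0 162.4 R43.1 (want 43) z63.8 n7540
   off [-0.3 -0.3] tilt [ 0.    -0.001] z 63.8 t 68.3
the job is handed in; nothing more can be done
None
```

I handed the job in at about 70 s. The knob's line meets the collar's, the carrier is at its front stop and all four open cells, the carrier's included, are covered and level, but the verdict was not shown. The cover at (435, −8) was found about 5.6 mm from where I placed it, still level and at seated height; I did not check it against its cell, but a seated plug cannot sit more than 3.5 mm off centre (limit 7 mm).

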